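# Empty the hanging clip bin into the assembly tray

### The arm

A 6-joint arm with a two-finger parallel gripper is mounted at the origin on the work surface. World frame = base frame: x ahead of the robot, y to its left, z up, the work surface at z = 0. Lengths are in m, angles in degrees, forces in N, time in s.
With the tool pointing down it reaches from about 0.325 to 0.775 m from the base axis. Payload 9.3 kg.
Tool frame: the origin (TCP) lies at the very end of the fingers, on their centre line; the grasp point (between the pads) lies 19 mm behind it; z points along the fingers, y is the line along which they close (so a half turn about z gives the same grasp; the last joint's range is limited). The gripper opens to 85 mm and grips with 20 to 120 N. Pads are 22 mm wide; open, the fingers measure 114 mm over their backs; the gripper's body (76 mm by 85 mm) begins 54 mm behind the grasp point. The pads swing forward as they close: fully open they stand 13 mm farther back than shut.
Start: joints at [-80.478, 14.817, 1.232, 76.415, 0, 81.257], TCP at [0.172, -0.522, 0.201] pointing down, gripper open.
Joint ranges: [-174.27, 174.27], [-52.1, 104.24], [-59.71, 78.15], [-110.17, 111.67], [-87.03, 83.33], [-180, 180]. Speed limits (degrees/s): [127.2, 127.2, 159.86, 180, 180, 180].

### API

Orientations are given as a 3x3 rotation matrix whose columns are the frame's x, y, z axes.
In Python, from bench import get_obs, eyes, r gives the robot as it stands. The module is installed in compiled form; this text tells all that it offers.
- The arm moves only by the tool apply_moves, never from a script. Its argument "targets" is one flat list of numbers, 7 for each row, row after row: the turn, a rotation vector about the tool's x, y, z each as a share of 6 degrees, from -1 to 1, then the shift along the tool's x, y, z each as a share of 0.03 m, from -1 to 1, then the opening, from 0 (shut) to 1 (fully open). In form: [ax, ay, az, tx, ty, tz, claw, ax, ay, az, tx, ty, tz, claw, ...]. A call has 1 to 5 rows; each row shifts and turns the commanded pose from where the row before left it, along the tool's axes as they then stand; what a row does not reach is not made up. A row lasts 1/10 s, in which the tool goes at most 50 mm and 8.59 degrees, less where a joint would pass 70% of its speed; a pose out of reach is approached as far as the arm can. A call with a number of a shift or a turn outside -1 to 1 is refused whole. A call with a gripper value outside its range is refused whole. The fingers move at their own pace and stop on an object; "grip_force" is the grip in N (left out, the last holds). Time passes only in rows, so rows that do not move let the fingers close. It gives the time, the measured TCP pose, the force and the opening at its end, in the units of the state.
- get_obs(): the state, without advancing time (a new reading comes with each control period).
- eyes.get_image(name): name is "scene" or "top" or "wrist"; returns the picture (420x560x3 uint8, red, green, blue); there is no depth.
- eyes.calibration(name): a dict with "mtx" (3x3 intrinsics, pixels), "dist" ([k1, k2, p1, p2, k3] as OpenCV has them; the pictures are not rectified), "camera_from_world" (4x4, takes a point from world to camera coordinates); the wrist camera has in their place "mount" (4x4, takes a point from camera to tool coordinates, whose origin is the TCP and whose axes are the flange's). Camera axes: x right, y up, looking along -z (the intrinsics and any distortion apply to the point x, -y, -z); pixel columns grow to the right and rows downward; lengths in m; the calibration is good to about 2 mm. A picture is of the moment at which its call begins: read the wrist's pose just before it. calibration takes no time and is no camera call.
- r.sign_off(): hands the job in, once; it reports no verdict.
Trained networks look in the newest picture that a camera, given by its name, has taken for a name from the list of things; names that differ only in an ending like _2 or _b are one class to them, and where a whole thing is asked for, a point or a joint stands for the part that bears it (a point fixed in the world has none). Each returns a list of dicts, best first, with "p" (0 to 1); they miss things now and then, are a little off and sometimes report something else, mostly with a low value. They report only what shows in the picture. A call takes as long as a camera call. They do not tell look-alikes from the thing itself.
- eyes.look_for(target, camera): "location" ([x, y, z] in m, in world coordinates, good to about 4 mm: the middle of the surface that is visible of it).
The state is a dict: "clock": time; "joint_positions": joint angles; "joint_vel": joint speeds; "joint_torque": joint torques, N m; "ee_pos": TCP position; "tool_rot": TCP orientation; "wrist_force": force on the tool from outside, world axes, zero at the start; "ft_torque": the same for the moment, N m; "opening": finger opening in m.
Only numpy, scipy, OpenCV 4.12 (cv2) and the standard library are available. Lean on these libraries where they do the work, as an engineer would, in place of code of your own. Each camera call takes 0.05 s, during which the arm holds its last target. There are 200 camera calls.

### The job

Lift the blue bin up and off its hook, tip all seven white clips out of it into the red tray, then set the empty bin down gently, upright, in the middle of the yellow-edged square on the bench. Leave the grey bin hanging, the tray where it stands, and the oil bottle and tape roll alone.

Things in the scene. Friction and masses are not known exactly. Their poses are not given: they have to be found in the camera images.
- blue_bin: Blue open-topped picking bin, 165 mm long (x), 100 mm wide (y), 0.14-0.28 kg. Origin: on its underside, mid width, 65 mm ahead of its back face; z up. Mouth at -x: as it hangs it faces away from the stand, roughly to the robot. Walls 4 mm, back wall (x = 61 to 65 mm) 65 mm high, sides 75 mm, ahead of x = -35 mm 48 mm. Flat floor from x = -35 to 65 mm, then a ramp up to the mouth's lip.
- blue_bin_lip (a point): Middle of the mouth's low lip, at (-100, 0, 26) mm in the blue bin's frame, the front end of a ramp that climbs at 20 deg from the floor. Clips stay in while the bin is level and slide out over the lip when the bin is tipped mouth down by about 75 deg.
- blue_bin_eye (a point): Blue bin's hanging eye, at (63, 0, 120) mm in its frame: mid underside of the top strip (z = 120 to 136 mm, 74 mm wide, 4 mm thick) of an upright frame on the back wall. Below it is the window, 46 mm wide, down to z = 65 mm, through which the hook passes; the strip's underside rests on the hook's saddle.
- blue_bin_grip (a point): Centre of the blue bin's stiff black grip bar, at (-10, 0, 125) mm in its frame, nearly above its balance point. Bar 14 mm thick (x), 20 mm high (z), 100 mm long (y) between uprights on the sides. Pinch its middle from above, fingers closing along the bin's x (a firm 60 N keeps it from swinging). Behind it (+x) the hook's upturned tip begins 62 mm from the bar's centre.
- grey_bin: Grey bin of the same shape and frame as the blue one, holding dark parts; it hangs on the other hook, 140 mm beside the blue bin. Leave it hanging. Which bin hangs on which hook varies.
- stand: Fixed open metal frame: base 160 x 300 x 12 mm (x from -110 to 50 mm), two posts at y = +-143 mm, 238 mm high, two crossbars (mid heights 115 and 222 mm). Origin on the bench under the mid of the bars' front face; z up, x points away from the bins. The bins hang at -x, in line with its axes, level (mouth up to 3 deg low), backs against the bars (x = 0), undersides 100 mm above the bench.
- hook_a (a point): Hook at the stand's y = +70 mm: this point is mid saddle, 220 mm above the bench. Saddle 22 mm wide, standing out 13 mm from the crossbar; at its end a tip 5 mm thick rises 14 mm above it. To unhook a bin, lift it more than 14 mm but less than 45 mm (higher, its back wall catches under the hook; 30 mm is good), then draw it straight out along the stand's -x by 60 mm or more.
- hook_b (a point): The same kind of hook at the stand's y = -70 mm.
- tray: Red open tray, 210 (x) x 170 (y) x 60 mm high, walls 5 mm, standing loose on the bench, 0.5 kg. Origin at the centre of its underside. It is to the left or the right of the stand.
- square: Flat grey mark 210 (x) x 170 (y) mm with a yellow edge, painted on the bench (1.6 mm, nothing to collide with). Origin at its centre. The bin may stand on it either way round. It is on the side that the tray is not.
- oil_bottle: White bottle with red cap, 56 mm across, 150 mm high, standing at the back left. Origin under its centre. Leave it alone.
- tape_roll: Yellow roll, 100 mm across, 45 mm high, lying flat at the back right. Origin under its centre. Leave it alone.
- clip0: One of the seven white plastic L-shaped clips, 28 x 16 x 23 mm, 12 g, at first in the blue bin. Origin at the centre of its foot's underside.
- clip1: One of the seven white plastic L-shaped clips, 28 x 16 x 23 mm, 12 g, at first in the blue bin. Origin at the centre of its foot's underside.
- clip2: One of the seven white plastic L-shaped clips, 28 x 16 x 23 mm, 12 g, at first in the blue bin. Origin at the centre of its foot's underside.
- clip3: One of the seven white plastic L-shaped clips, 28 x 16 x 23 mm, 12 g, at first in the blue bin. Origin at the centre of its foot's underside.
- clip4: One of the seven white plastic L-shaped clips, 28 x 16 x 23 mm, 12 g, at first in the blue bin. Origin at the centre of its foot's underside.
- clip5: One of the seven white plastic L-shaped clips, 28 x 16 x 23 mm, 12 g, at first in the blue bin. Origin at the centre of its foot's underside.
- clip6: One of the seven white plastic L-shaped clips, 28 x 16 x 23 mm, 12 g, at first in the blue bin. Origin at the centre of its foot's underside.
Mind the look-alikes: they are no part of the job. Of the things shaped like the blue_bin, the blue one is meant.

How it is judged:
By the outcome, as a careful person would: the job done as asked, in the order asked, and still so for the second after the job is handed in, with the robot touching nothing.
It also fails if it takes over 64 s, if anything falls off the work surface, if the arm or the gripper's body presses on something with over 40 N, if the wrist force passes 120 N, or if a joint passes its speed limit or range.

## Working session

There is one attempt and no reset: what is moved stays moved. The work goes in short steps, Python scripts to look and compute and a tool call to move; the robot and the scene stay as the last step left them, time stands still between calls to the robot, and variables do not carry over. Pictures are saved under pics/ and viewed, on a budget of 10 in all, crops included, one or two more only if the job needs it, and the job is handed in when it is done.

Besides the shell and the picture viewer there is one more tool, called after ">>>" as name(argument=value, ...), one argument or row to a line, values as JSON. apply_moves: Moves the arm, as the interface text tells. Shift numbers are shares of 0.03 m and turn numbers shares of 6 degrees, none past 1 either way. Its arguments: {"type":"object","properties":{"targets":{"type":"array","items":{"type":"number","minimum":-1,"maximum":1}},"grip_force":{"type":"number"}},"required":["targets"]}

```bash
mkdir -p pics; python3 - <<'E'
from bench import get_obs, eyes, r
import cv2, numpy as np
o=get_obs(); print(o['clock'],o['ee_pos'],np.round(o['tool_rot'],3).tolist(),o['opening'])
a=eyes.get_image("scene"); b=eyes.get_image("top")
cv2.imwrite('pics/s.png',a[:,:,::-1]); cv2.imwrite('pics/t.png',b[:,:,::-1])
for cam in ["top","scene"]:
  for n in ["blue_bin","blue_bin_grip","blue_bin_lip","blue_bin_eye","stand","tray","square"]:
    print(cam,n,[(np.round(d['location'],3).tolist(),round(d['p'],2)) for d in eyes.look_for(n,cam)[:3]])
E
```

```text
0.0 [ 0.17231445 -0.52196677  0.20075281] [[0.95, 0.313, -0.0], [0.313, -0.95, 0.001], [0.0, -0.001, -1.0]] 0.08542302156824091
top blue_bin [([0.572, 0.096, 0.116], 0.77)]
top blue_bin_grip [([0.576, 0.094, 0.122], 0.89), ([0.714, 0.484, 0.023], 0.84)]
top blue_bin_lip [([0.58, 0.1, 0.118], 0.93), ([0.712, 0.486, 0.022], 0.81)]
top blue_bin_eye [([0.713, 0.488, 0.03], 0.97), ([0.579, 0.097, 0.117], 0.88)]
top stand [([0.638, 0.018, 0.014], 0.59)]
top tray [([0.373, 0.312, 0.006], 0.94)]
top square [([0.432, -0.302, 0.002], 0.84)]
scene blue_bin [([0.71, 0.489, 0.03], 0.94), ([0.578, 0.094, 0.144], 0.61)]
scene blue_bin_grip [([0.709, 0.489, 0.031], 0.9), ([0.578, 0.091, 0.143], 0.82)]
scene blue_bin_lip [([0.712, 0.488, 0.028], 0.81), ([0.582, 0.091, 0.142], 0.75), ([0.576, 0.093, 0.134], 0.49)]
scene blue_bin_eye [([0.71, 0.489, 0.033], 0.67), ([0.58, 0.097, 0.143], 0.64)]
scene stand [([0.652, -0.008, 0.014], 0.69)]
scene tray [([0.378, 0.317, 0.013], 0.57)]
scene square [([0.438, -0.308, -0.002], 0.93), ([0.653, -0.012, 0.01], 0.48)]
```

View pics/t.png

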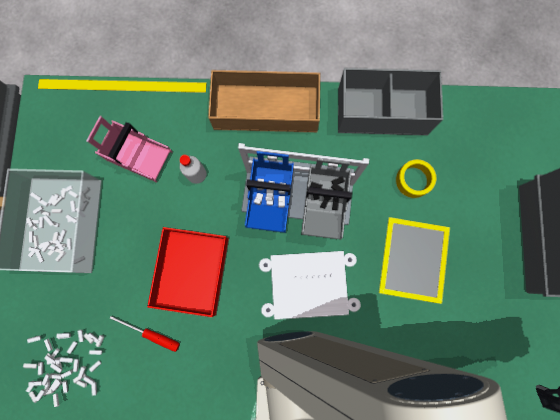

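View pics/s.png

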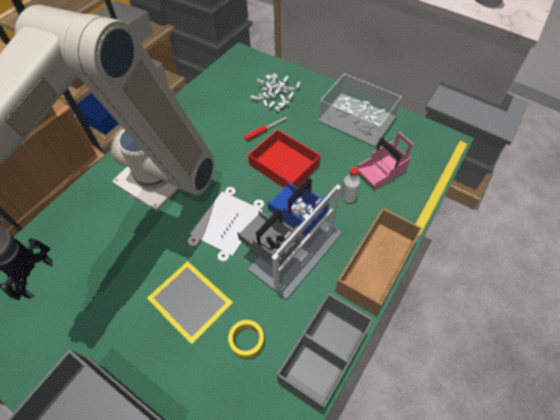

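The top view shows the blue bin on the left hook at about (268,195), with its grip bar from (247,186) to (291,192). The red tray is at (188,272), the square is at (415,260), and the stand's top bar runs (242,148)–(367,162). The pink bin at (130,150) is a look-alike. Next I'll refine these positions.

```bash
cat > h.py <<'E'
import cv2, numpy as np
from bench import get_obs, eyes, r
from scipy.spatial.transform import Rotation as R
def cam(name, o=None):
    c=eyes.calibration(name)
    if name=="wrist":
        o=o or get_obs(); T=np.eye(4); T[:3,:3]=o['tool_rot']; T[:3,3]=o['ee_pos']
        W=T@np.array(c['mount'])
    else: W=np.linalg.inv(np.array(c['camera_from_world']))
    return np.array(c['mtx'],float),np.array(c['dist'],float),W
def back(name,px,z,o=None):
    K,D,W=cam(name,o)
    u=cv2.undistortPoints(np.array(px,float).reshape(-1,1,2),K,D).reshape(-1,2)
    d=np.c_[u[:,0],-u[:,1],-np.ones(len(u))]@W[:3,:3].T
    return W[:3,3]+d*((z-W[2,3])/d[:,2])[:,None]
def proj(name,P,o=None):
    K,D,W=cam(name,o); V=np.linalg.inv(W)
    p=np.atleast_2d(P)@V[:3,:3].T+V[:3,3]
    return cv2.projectPoints((p*[1,-1,-1]).reshape(-1,1,3),np.zeros(3),np.zeros(3),K,D)[0].reshape(-1,2)
E
python3 - <<'E'
from h import *
b=cv2.imread('pics/t.png'); hsv=cv2.cvtColor(b,cv2.COLOR_BGR2HSV)
print(cam("top")[2][:3,3])
def rect(mask,z,n):
    k,l,s,c=cv2.connectedComponentsWithStats(mask.astype(np.uint8)); i=1+np.argmax(s[1:,4])
    pts=np.argwhere(l==i)[:,::-1]
    w=back("top",pts,z)[:,:2].astype(np.float32)
    (cx,cy),sz,a=cv2.minAreaRect(w); print(n,cx,cy,sz,a,s[i])
red=((hsv[...,0]<8)|(hsv[...,0]>172))&(hsv[...,1]>150); rect(red,0.06,'tray')
ye=(hsv[...,0]>22)&(hsv[...,0]<34)&(hsv[...,1]>130); m=ye.copy(); m[:,:370]=0; m[:210]=0; rect(m,0.0016,'square')
print('bar ends',back("top",[(247,186),(291,192)],.23))
print('xbar ends',back("top",[(242,148),(367,162)],.238))
cv2.imwrite('pics/tc.png',cv2.resize(b[135:255,225:385],None,fx=5,fy=5,interpolation=cv2.INTER_CUBIC))
E
```

```text
[0.36565489 0.0515962  1.15939291]
tray 0.3817705810070038 0.30101680755615234 (0.17738030850887299, 0.20952023565769196) 83.36971282958984 [ 147  227   81   90 5576]
square 0.4315200746059418 -0.3030199110507965 (0.17065677046775818, 0.21018575131893158) 81.83594512939453 [ 379  218   71   86 1340]
bar ends [[0.57309413 0.14159392 0.23      ]
 [0.56194598 0.04168369 0.23      ]]
xbar ends [[ 0.65970516  0.15603882  0.238     ]
 [ 0.63438032 -0.12861759  0.238     ]]
```

View pics/tc.png

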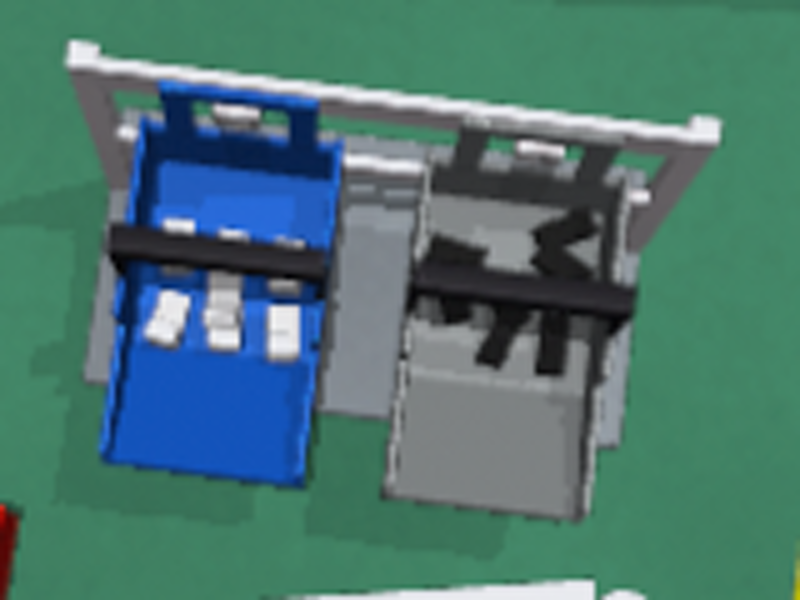

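The crop puts the blue bar's centre near crop pixel (220,256), with all clips between the floor and the ramp. The stand's yaw is about -6°. I'll work out a first move that rises, swings over the bin and turns the tool the way that suits joint 6 for the later tip.

```bash
cat >> h.py <<'E'
def plan(p1, R1=None, n=10, zrot=None, claw=0.6, R0=None, p0=None, pts=None):
    """rows from here to p1; zrot = turn about world z in deg (or R1)."""
    o=get_obs(); p=np.array(o['ee_pos'] if p0 is None else p0,float); Rc=R.from_matrix(o['tool_rot'] if R0 is None else R0)
    Rs=Rc; ps=p.copy()
    if zrot is not None: rv=np.array([0,0,np.radians(zrot)])
    else: rv=(R.from_matrix(R1)*Rs.inv()).as_rotvec() if R1 is not None else np.zeros(3)
    rows=[]
    for i in range(1,n+1):
        s=i/n; Rt=R.from_rotvec(rv*s)*Rs
        pt=ps+(np.array(p1)-ps)*s if pts is None else pts(s)
        a=np.round(np.degrees((Rc.inv()*Rt).as_rotvec())/6,2); t=np.round(Rc.inv().apply(pt-p)/.03,2)
        rows.append([*a,*t,claw]); p=p+Rc.apply(t*.03); Rc=Rc*R.from_rotvec(np.radians(a*6))
    for k in range(0,n,5): print([float(v)+0. for q in rows[k:k+5] for v in q])
    m=np.abs(np.array(rows)[:,:6]).max(0); print('max',m,'end',p.round(4))
E
python3 - <<'E'
from h import *
bc=back("top",[(269,186.2)],.225)[0]; print(bc)
ps=get_obs()['ee_pos']; pe=np.array([bc[0],bc[1],.33])
def pts(s):
    q=ps+(pe-ps)*s; q[2]=ps[2]+(0.15)*min(1,s*4)-(.35-.33)*s; return q
plan(pe,n=42,zrot=246,pts=pts)
E
```

```text
[0.57510754 0.09199556 0.225     ]
[0.0, 0.0, -0.98, 0.46, -0.36, -0.46, 0.6, 0.0, 0.0, -0.97, 0.49, -0.32, -0.46, 0.6, 0.0, 0.0, -0.98, 0.52, -0.26, -0.46, 0.6, 0.0, 0.0, -0.97, 0.54, -0.21, -0.46, 0.6, 0.0, 0.0, -0.98, 0.57, -0.15, -0.46, 0.6]
[0.0, 0.0, -0.98, 0.57, -0.09, -0.46, 0.6, 0.0, 0.0, -0.97, 0.58, -0.04, -0.46, 0.6, 0.0, 0.0, -0.98, 0.59, 0.03, -0.46, 0.6, 0.0, 0.0, -0.98, 0.57, 0.08, -0.46, 0.6, 0.0, 0.0, -0.97, 0.57, 0.15, -0.46, 0.6]
[0.0, 0.0, -0.98, 0.54, 0.2, -0.23, 0.6, 0.0, 0.0, -0.97, 0.53, 0.25, 0.02, 0.6, 0.0, 0.0, -0.98, 0.49, 0.31, 0.02, 0.6, 0.0, 0.0, -0.98, 0.47, 0.36, 0.01, 0.6, 0.0, 0.0, -0.97, 0.42, 0.4, 0.02, 0.6]
[0.0, 0.0, -0.98, 0.38, 0.44, 0.01, 0.6, 0.0, 0.0, -0.98, 0.33, 0.48, 0.02, 0.6, 0.0, 0.0, -0.97, 0.28, 0.51, 0.02, 0.6, 0.0, 0.0, -0.98, 0.23, 0.53, 0.01, 0.6, 0.0, 0.0, -0.97, 0.17, 0.56, 0.02, 0.6]
[0.0, 0.0, -0.98, 0.12, 0.57, 0.01, 0.6, 0.0, 0.0, -0.98, 0.05, 0.58, 0.02, 0.6, 0.0, 0.0, -0.97, 0.0, 0.59, 0.01, 0.6, 0.0, 0.0, -0.98, -0.06, 0.58, 0.02, 0.6, 0.0, 0.0, -0.97, -0.13, 0.57, 0.02, 0.6]
[0.0, 0.0, -0.98, -0.17, 0.55, 0.01, 0.6, 0.0, 0.0, -0.98, -0.24, 0.53, 0.02, 0.6, 0.0, 0.0, -0.97, -0.29, 0.51, 0.01, 0.6, 0.0, 0.0, -0.98, -0.34, 0.48, 0.02, 0.6, 0.0, 0.0, -0.98, -0.38, 0.43, 0.02, 0.6]
[0.0, 0.0, -0.97, -0.43, 0.4, 0.01, 0.6, 0.0, 0.0, -0.98, -0.47, 0.35, 0.02, 0.6, 0.0, 0.0, -0.97, -0.5, 0.3, 0.01, 0.6, 0.0, 0.0, -0.98, -0.52, 0.25, 0.02, 0.6, 0.0, 0.0, -0.98, -0.55, 0.19, 0.02, 0.6]
[0.0, 0.0, -0.97, -0.57, 0.14, 0.01, 0.6, 0.0, 0.0, -0.98, -0.58, 0.07, 0.02, 0.6, 0.0, 0.0, -0.98, -0.58, 0.02, 0.01, 0.6, 0.0, 0.0, -0.97, -0.58, -0.04, 0.02, 0.6, 0.0, 0.0, -0.98, -0.58, -0.1, 0.01, 0.6]
[0.0, 0.0, -0.97, -0.56, -0.16, 0.02, 0.6, 0.0, 0.0, -0.98, -0.54, -0.21, 0.02, 0.6]
max [0.   0.   0.98 0.59 0.59 0.46] end [0.575  0.092  0.3313]
```

>>> apply_moves(
  targets=[0,0,-0.98,0.46,-0.36,-0.46,0.6,0,0,-0.97,0.49,-0.32,-0.46,0.6,0,0,-0.98,0.52,-0.26,-0.46,0.6,0,0,-0.97,0.54,-0.21,-0.46,0.6,0,0,-0.98,0.57,-0.15,-0.46,0.6],
)

```text
clock: 1.3
ee_pos: [0.2207, -0.4484, 0.271]
tool_rot: [[0.672, 0.741, 0.0], [0.741, -0.672, -0.0], [-0.0, 0.0, -1.0]]
wrist_force: [-0.5, -0.4, 0.2]
opening: 0.0511
```

>>> apply_moves(
  targets=[0,0,-0.98,0.57,-0.09,-0.46,0.6,0,0,-0.97,0.58,-0.04,-0.46,0.6,0,0,-0.98,0.59,0.03,-0.46,0.6,0,0,-0.98,0.57,0.08,-0.46,0.6,0,0,-0.97,0.57,0.15,-0.46,0.6],
)

```text
clock: 1.8
ee_pos: [0.2687, -0.3753, 0.3401]
tool_rot: [[0.224, 0.975, 0.0], [0.975, -0.224, -0.0], [-0.0, 0.0, -1.0]]
wrist_force: [0.1, -0.8, 0.3]
opening: 0.0512
```

>>> apply_moves(
  targets=[0,0,-0.98,0.54,0.2,-0.23,0.6,0,0,-0.97,0.53,0.25,0.02,0.6,0,0,-0.98,0.49,0.31,0.02,0.6,0,0,-0.98,0.47,0.36,0.01,0.6,0,0,-0.97,0.42,0.4,0.02,0.6],
)

```text
clock: 2.3
ee_pos: [0.3166, -0.3022, 0.3443]
tool_rot: [[-0.281, 0.96, 0.0], [0.96, 0.281, -0.0], [-0.0, 0.0, -1.0]]
wrist_force: [0.1, -1.0, 0.8]
opening: 0.0511
```

>>> apply_moves(
  targets=[0,0,-0.98,0.38,0.44,0.01,0.6,0,0,-0.98,0.33,0.48,0.02,0.6,0,0,-0.97,0.28,0.51,0.02,0.6,0,0,-0.98,0.23,0.53,0.01,0.6,0,0,-0.97,0.17,0.56,0.02,0.6],
)

```text
clock: 2.8
ee_pos: [0.3645, -0.2292, 0.3419]
tool_rot: [[-0.715, 0.699, 0.0], [0.699, 0.715, -0.0], [-0.0, 0.0, -1.0]]
wrist_force: [0.7, 0.3, 0.4]
opening: 0.0511
```

>>> apply_moves(
  targets=[0,0,-0.98,0.12,0.57,0.01,0.6,0,0,-0.98,0.05,0.58,0.02,0.6,0,0,-0.97,0,0.59,0.01,0.6,0,0,-0.98,-0.06,0.58,0.02,0.6,0,0,-0.97,-0.13,0.57,0.02,0.6],
)

```text
clock: 3.3
ee_pos: [0.4125, -0.1559, 0.3395]
tool_rot: [[-0.966, 0.26, 0.0], [0.26, 0.966, -0.0], [-0.0, -0.0, -1.0]]
wrist_force: [0.4, 0.3, -0.7]
opening: 0.051
```

>>> apply_moves(
  targets=[0,0,-0.98,-0.17,0.55,0.01,0.6,0,0,-0.98,-0.24,0.53,0.02,0.6,0,0,-0.97,-0.29,0.51,0.01,0.6,0,0,-0.98,-0.34,0.48,0.02,0.6,0,0,-0.98,-0.38,0.43,0.02,0.6],
)

```text
clock: 3.8
ee_pos: [0.4603, -0.0829, 0.337]
tool_rot: [[-0.969, -0.246, 0.0], [-0.246, 0.969, -0.0], [-0.0, -0.0, -1.0]]
wrist_force: [-0.5, 0.1, 0.0]
opening: 0.0513
```

>>> apply_moves(
  targets=[0,0,-0.97,-0.43,0.4,0.01,0.6,0,0,-0.98,-0.47,0.35,0.02,0.6,0,0,-0.97,-0.5,0.3,0.01,0.6,0,0,-0.98,-0.52,0.25,0.02,0.6,0,0,-0.98,-0.55,0.19,0.02,0.6],
)

```text
clock: 4.3
ee_pos: [0.5083, -0.0098, 0.3346]
tool_rot: [[-0.725, -0.689, 0.0], [-0.689, 0.725, -0.0], [-0.0, -0.0, -1.0]]
wrist_force: [0.1, -0.4, 0.1]
opening: 0.0513
```

>>> apply_moves(
  targets=[0,0,-0.97,-0.57,0.14,0.01,0.6,0,0,-0.98,-0.58,0.07,0.02,0.6,0,0,-0.98,-0.58,0.02,0.01,0.6,0,0,-0.97,-0.58,-0.04,0.02,0.6,0,0,-0.98,-0.58,-0.1,0.01,0.6],
)

```text
clock: 4.8
ee_pos: [0.5563, 0.0635, 0.3324]
tool_rot: [[-0.296, -0.955, -0.0], [-0.955, 0.296, 0.0], [-0.0, 0.0, -1.0]]
wrist_force: [0.3, -0.6, -0.2]
opening: 0.0512
```

>>> apply_moves(
  targets=[0,0,-0.97,-0.56,-0.16,0.02,0.6,0,0,-0.98,-0.54,-0.21,0.02,0.6,0,0,0,0,0,0,0.6,0,0,0,0,0,0,0.6],
)

```text
clock: 5.2
ee_pos: [0.575, 0.0921, 0.331]
tool_rot: [[-0.101, -0.995, -0.001], [-0.995, 0.101, -0.0], [0.0, 0.001, -1.0]]
wrist_force: [-0.1, -0.3, -0.1]
opening: 0.0516
```

```bash
python3 - <<'E'
from h import *
o=get_obs(); print(o['clock'],o['ee_pos'],o['joint_positions'],np.round(o['tool_rot'],3).tolist(),o['opening'])
a=eyes.get_image("wrist"); cv2.imwrite('pics/w1.png',a[:,:,::-1])
print(eyes.calibration("wrist")["mount"])
ax=np.array([np.cos(np.radians(-6)),np.sin(np.radians(-6)),0]); 
print(proj("wrist",np.array([[.575,.092,.235]]),o))
E
```

```text
5.2 [0.57496137 0.09209323 0.331007  ] [ 8.50650787e-01  1.83716148e+01  2.49744427e+01  9.66353949e+01
 -9.33132617e-03 -8.33447353e+01] [[-0.101, -0.995, -0.001], [-0.995, 0.101, -0.0], [0.0, 0.001, -1.0]] 0.05155912989252326
[[ 1.03733153e-03  9.52881828e-01  3.03339983e-01  7.68097131e-02]
 [ 9.99999243e-01 -7.87859595e-04 -9.44793550e-04 -5.47690636e-04]
 [-6.61287290e-04  3.03340733e-01 -9.52881925e-01 -1.73409688e-01]
 [ 0.00000000e+00  0.00000000e+00  0.00000000e+00  1.00000000e+00]]
[[283.40025229 194.52376659]]
```

View pics/w1.png

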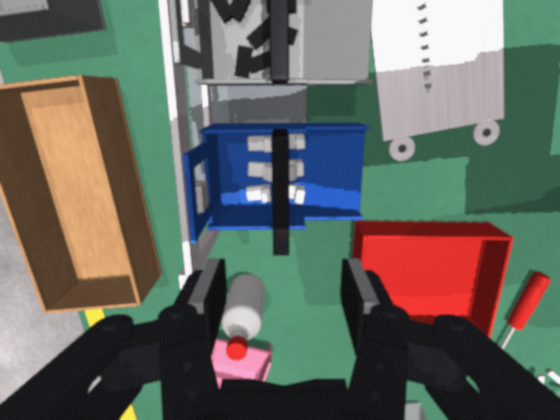

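The wrist view shows the blue bar vertical at column ~280.5 (rows 128–253), parallel to the tool's x, so the yaw is right. The bin's side rims are at rows ~124 and ~228.

```bash
python3 - <<'E'
from h import *
o=get_obs(); a=cv2.imread('pics/w1.png'); hsv=cv2.cvtColor(a,cv2.COLOR_BGR2HSV)
g=cv2.cvtColor(a,cv2.COLOR_BGR2GRAY)
for r_ in (140,180,220,240): print(r_, np.where(g[r_,255:305]<45)[0][[0,-1]]+255)
c=[np.where((hsv[:,x,0]>105)&(hsv[:,x,0]<128)&(hsv[:,x,1]>120))[0] for x in (240,300)]
print([(q.min(),q.max()) for q in c]); print(np.where(g[100:270,281]<60)[0][[0,-1]]+100)
print(back("wrist",[(280.5,195),(281,128),(281,253)],.235,o)); 
print(back("wrist",[(240,c[0].min()),(240,c[0].max())],.175,o),back("wrist",[(345,c[1].min()),(345,c[1].max())],.148,o))
# strip corners of blue frame, tilted bar row
print(back("wrist",[(188,150),(193,241)],.236,o))
E
```

```text
140 [273 287]
180 [273 287]
220 [255 301]
240 [274 287]
[(np.int64(124), np.int64(229)), (np.int64(123), np.int64(228))]
[124 254]
[[0.57722386 0.09190346 0.235     ]
 [0.57142499 0.03952184 0.235     ]
 [0.58205382 0.14267873 0.235     ]]
[[0.60951226 0.03747137 0.175     ]
 [0.62378176 0.14034949 0.175     ]] [[0.50867088 0.0488323  0.148     ]
 [0.51403702 0.16102567 0.148     ]]
[[0.64421674 0.04866482 0.236     ]
 [0.65389982 0.1239182  0.236     ]]
```

>>> apply_moves(
  targets=[0,0,0,0,-0.07,0.9,0.6,0,0,0,0,0,0.9,0.6,0,0,0,0,0,0.9,0.6,0,0,0,0,0,0.8,0.6,0,0,0,0,0,0.7,0.6],
  grip_force=60,
)

```text
clock: 5.75
ee_pos: [0.5764, 0.091, 0.2044]
tool_rot: [[-0.102, -0.995, -0.0], [-0.995, 0.102, -0.0], [0.0, 0.0, -1.0]]
wrist_force: [0.5, -0.5, -0.3]
opening: 0.0514
```

>>> apply_moves(
  targets=[0,0,0,0,0,0,0.6,0,0,0,0,0,0,0.3,0,0,0,0,0,0,0.1,0,0,0,0,0,0,0,0,0,0,0,0,0,0],
  grip_force=60,
)

```text
clock: 6.25
ee_pos: [0.5774, 0.0918, 0.2061]
tool_rot: [[-0.1, -0.995, 0.001], [-0.995, 0.1, 0.0], [-0.0, -0.001, -1.0]]
wrist_force: [-0.5, 0.7, -0.0]
opening: -0.0001
```

>>> apply_moves(
  targets=[0,0,0,0,0,0,0,0,0,0,0,0,0,0,0,0,0,0,0,0,0],
)

```text
clock: 6.55
ee_pos: [0.5771, 0.0918, 0.2053]
tool_rot: [[-0.1, -0.995, 0.0], [-0.995, 0.1, -0.0], [0.0, -0.0, -1.0]]
wrist_force: [0.0, 0.4, 1.0]
opening: -0.0001
```

The fingers shut to 0 without meeting the bar, so I need to look.

```bash
python3 - <<'E'
from h import *
a=eyes.get_image("wrist"); b=eyes.get_image("scene")
c=cv2.resize(b[150:300,200:380],(504,420),interpolation=cv2.INTER_CUBIC)
cv2.imwrite('pics/w2.png',cv2.resize(np.hstack([a[:,80:480],c]),(800,372))[:,:,::-1])
E
```

```text
(no output)
```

View pics/w2.png

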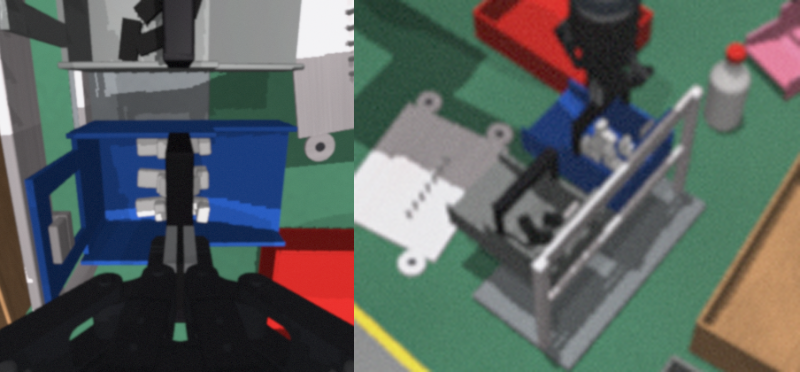

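```bash
python3 - <<'E'
from h import *
o=get_obs(); y=np.array([.104,.995,0]); c=np.array([.577,.0915,0])
for s in (-.05,0,.05):
  for z in (.215,.235): print(s,z,proj("wrist",c+s*y+[0,0,z],o).round(1), proj("scene",c+s*y+[0,0,z]).round(1), proj("top",c+s*y+[0,0,z]).round(1))
print('tcp',proj("wrist",o['ee_pos'],o), proj("scene",o['ee_pos']))
print(o['ee_pos'])
E
```

```text
-0.05 0.215 [[284.6 153.1]] [[287.5 203.9]] [[291.  189.1]]
-0.05 0.235 [[284.8 160.9]] [[287.5 199.9]] [[291.1 187.3]]
0 0.215 [[284.  250.6]] [[298.2 192.9]] [[269.4 186.4]]
0 0.235 [[284.1 269.2]] [[298.4 188.9]] [[269.1 184.4]]
0.05 0.215 [[283.4 332.5]] [[308.5 182.3]] [[247.9 183.6]]
0.05 0.235 [[283.5 358.3]] [[308.8 178.2]] [[247.1 181.6]]
tcp [[283.82209307 243.46271619]] [[298.21171267 194.71542982]]
[0.57708363 0.09182566 0.20527813]
```

```bash
python3 - <<'E'
from h import *
o=get_obs(); print(o['clock'],o['opening'],o['ee_pos'])
a=eyes.get_image("wrist"); b=eyes.get_image("top")
cv2.imwrite('pics/w3.png',np.hstack([cv2.resize(a[130:330,200:370],(510,600),interpolation=cv2.INTER_CUBIC),cv2.resize(b[140:240,235:283],(288,600),interpolation=cv2.INTER_CUBIC)])[:,:,::-1])
E
```

```text
6.65 -2.8219962246050664e-05 [0.57708363 0.09182566 0.20527813]
```

View pics/w3.png

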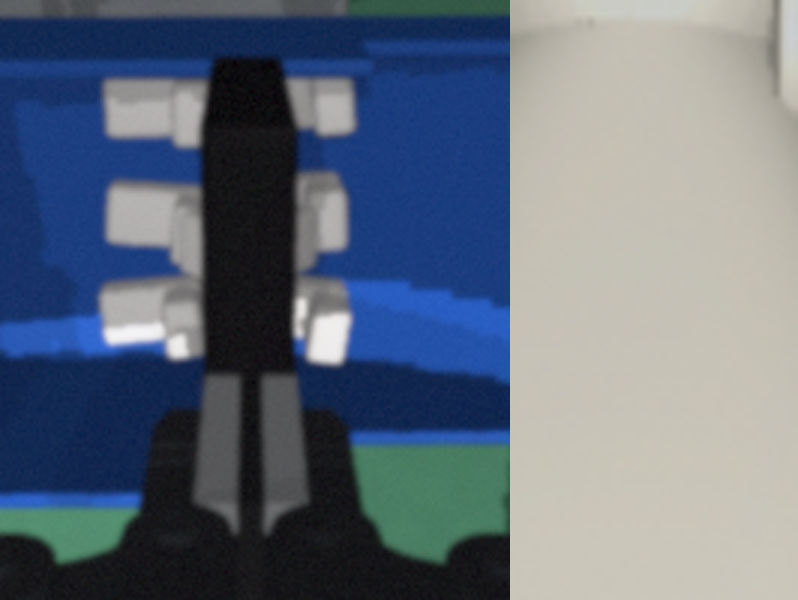

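```bash
python3 - <<'E'
from h import *
o=get_obs(); Rt=np.array(o['tool_rot']); p=np.array(o['ee_pos'])
print(cam("wrist")[0], cam("wrist",o)[2][:3,3])
for x in (.011,-.011):
  for z in (0,-.019,-.04): 
    print('pad',x,z,proj("wrist",[p+Rt@[x,-.007,z],p+Rt@[x,.007,z]],o).round(1).tolist())
y=np.array([.104,.995,0]); bx=np.array([.995,-.104,0]); c=np.array([.577,.0915,0])
for z in (.175,.195,.215,.235,.255):
  q=proj("wrist",[c-.05*y+bx*s*.007+[0,0,z] for s in(-1,1)]+[c+.0*y+bx*s*.007+[0,0,z] for s in(-1,1)],o)
  print(z,q.round(1).tolist())
print([ (n,d['location'],round(d['p'],2)) for n in ("blue_bin_grip","blue_bin") for d in eyes.look_for(n,"wrist")[:3]])
E
```

```text
[[349.85055987   0.         283.16326666]
 [  0.         349.85055987 205.26633831]
 [  0.           0.           1.        ]] [0.5699816  0.01532754 0.37867033]
pad 0.011 0 [[270.6, 224.3], [297.1, 224.4]]
pad 0.011 -0.019 [[269.3, 238.5], [298.6, 238.5]]
pad 0.011 -0.04 [[267.5, 258.1], [300.7, 258.2]]
pad -0.011 0 [[271.0, 261.9], [296.5, 261.9]]
pad -0.011 -0.019 [[269.8, 279.3], [298.0, 279.4]]
pad -0.011 -0.04 [[268.1, 303.4], [299.9, 303.4]]
0.175 [[296.4, 142.1], [272.2, 142.0], [295.1, 223.2], [272.5, 223.1]]
0.195 [[297.8, 147.1], [271.1, 146.9], [296.2, 235.6], [271.5, 235.5]]
0.215 [[299.5, 153.3], [269.7, 153.1], [297.7, 250.7], [270.3, 250.6]]
0.235 [[301.7, 161.0], [267.9, 160.9], [299.4, 269.3], [268.8, 269.2]]
0.255 [[304.6, 171.2], [265.7, 171.0], [301.6, 293.0], [266.9, 292.8]]
[('blue_bin_grip', [0.598, 0.0857, 0.1313], 0.79), ('blue_bin', [0.5989, 0.0897, 0.1288], 0.97), ('blue_bin', [0.6507, 0.0267, 0.213], 0.42)]
```

The pads look shut where the bar should be between them, though the pose says they straddle it. I'll reopen and look again from both cameras.

>>> apply_moves(
  targets=[0,0,0,0,0,0,0.6,0,0,0,0,0,0,0.6,0,0,0,0,0,0,0.6,0,0,0,0,0,0,0.6],
)

```text
clock: 7.25
ee_pos: [0.5771, 0.0918, 0.2053]
tool_rot: [[-0.1, -0.995, -0.0], [-0.995, 0.1, -0.0], [0.0, 0.0, -1.0]]
wrist_force: [0.2, -0.1, -0.6]
opening: 0.0512
```

```bash
python3 - <<'E'
from h import *
o=get_obs(); print(o['clock'],o['opening'],o['ee_pos'],o['wrist_force'])
a=eyes.get_image("wrist"); b=eyes.get_image("scene")
cv2.imwrite('pics/w4.png',np.hstack([cv2.resize(a[130:330,200:370],(400,470),interpolation=cv2.INTER_CUBIC),cv2.resize(b[140:234,260:340],(400,470),interpolation=cv2.INTER_CUBIC)])[:,:,::-1])
E
```

```text
7.25 0.05122503045097441 [0.57711555 0.09179622 0.20527536] [ 0.17953886 -0.11394022 -0.63673547]
```

View pics/w4.png

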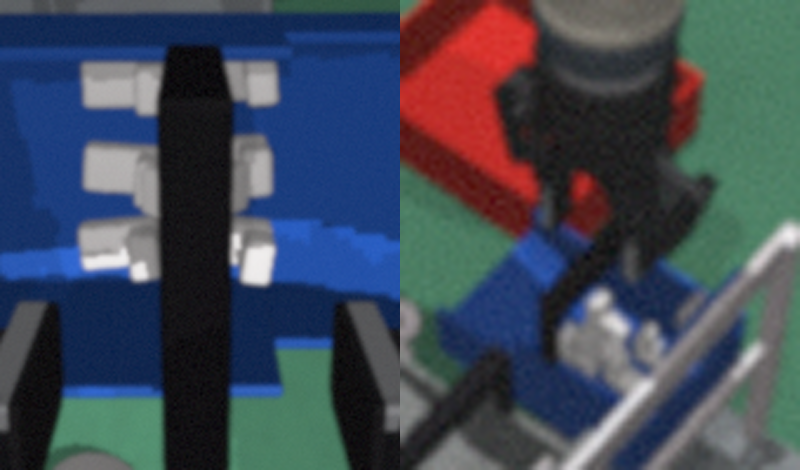

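Now it's clear. The pads straddle the bar, but their tips are at row ~258, not the ~224 the nominal TCP would give. So the tips end about 20–35 mm above the stated TCP and had closed just above the bar. I'll go 30 mm lower, slowly, and close again.

>>> apply_moves(
  targets=[0,0,0,0,0,0.2,0.6,0,0,0,0,0,0.2,0.6,0,0,0,0,0,0.2,0.6,0,0,0,0,0,0.2,0.6,0,0,0,0,0,0.2,0.6],
)

```text
clock: 7.85
ee_pos: [0.577, 0.0918, 0.1746]
tool_rot: [[-0.1, -0.995, -0.0], [-0.995, 0.1, -0.0], [0.0, 0.0, -1.0]]
wrist_force: [0.3, 0.7, 0.4]
opening: 0.0512
```

>>> apply_moves(
  targets=[0,0,0,0,0,0,0.4,0,0,0,0,0,0,0.2,0,0,0,0,0,0,0,0,0,0,0,0,0,0,0,0,0,0,0,0,0],
  grip_force=60,
)

```text
clock: 8.35
ee_pos: [0.5772, 0.0918, 0.1756]
tool_rot: [[-0.1, -0.995, 0.001], [-0.995, 0.1, 0.0], [-0.0, -0.001, -1.0]]
wrist_force: [-1.1, 0.8, -0.2]
opening: 0.0126
```

Gripped: opening 12.6 mm on the 14 mm bar. Next, lift 30 mm and draw the bin straight out along tool +y.

>>> apply_moves(
  targets=[0,0,0,0,0,-0.2,0,0,0,0,0,0,-0.2,0,0,0,0,0,0,-0.2,0,0,0,0,0,0,-0.2,0,0,0,0,0,0,-0.2,0],
  grip_force=80,
)

```text
clock: 8.85
ee_pos: [0.5771, 0.0918, 0.2059]
tool_rot: [[-0.1, -0.995, 0.0], [-0.995, 0.1, 0.0], [-0.0, -0.0, -1.0]]
wrist_force: [-0.0, 0.5, -2.7]
opening: 0.0128
```

```bash
python3 - <<'E'
from h import *
o=get_obs(); print(o['clock'],o['opening'],o['ee_pos'],o['wrist_force'],o['ft_torque'])
a=eyes.get_image("wrist"); b=eyes.get_image("scene")
cv2.imwrite('pics/w5.png',np.hstack([cv2.resize(a[100:380,100:380],(400,400)),cv2.resize(b[140:240,260:360],(400,400),interpolation=cv2.INTER_CUBIC)])[:,:,::-1])
E
```

```text
8.85 0.012759166057847134 [0.57713594 0.09177461 0.20587619] [-0.02045981  0.51059778 -2.65929887] [-0.01384101  0.04977463  0.00743056]
```

View pics/w5.png

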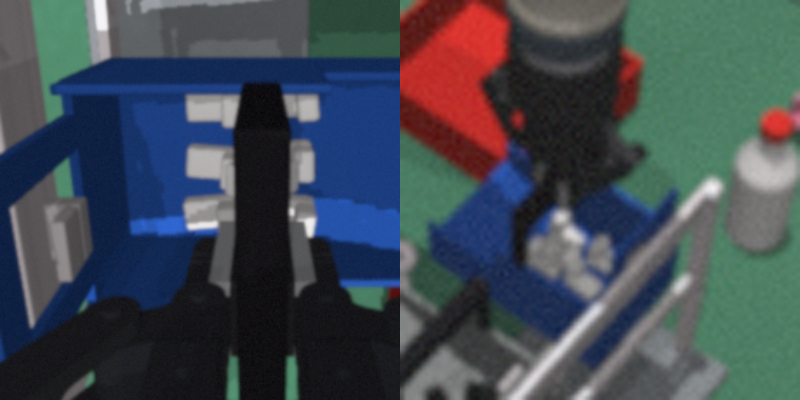

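The bin is lifted 30 mm (2.7 N on the wrist). The wrist view shows the hook tip inside the window below the top strip, and the clips are still in the bin. Drawing it straight out by 110 mm.

>>> apply_moves(
  targets=[0,0,0,0,0.2,0,0,0,0,0,0,0.3,0,0,0,0,0,0,0.4,0,0,0,0,0,0,0.4,0,0,0,0,0,0,0.4,0,0],
)

```text
clock: 9.45
ee_pos: [0.5249, 0.097, 0.2053]
tool_rot: [[-0.1, -0.995, -0.0], [-0.995, 0.1, 0.0], [-0.0, 0.0, -1.0]]
wrist_force: [-0.5, 1.6, -3.1]
opening: 0.0127
```

>>> apply_moves(
  targets=[0,0,0,0,0.4,0,0,0,0,0,0,0.4,0,0,0,0,0,0,0.4,0,0,0,0,0,0,0.4,0,0,0,0,0,0,0.4,0,0],
)

```text
clock: 9.95
ee_pos: [0.4656, 0.103, 0.2053]
tool_rot: [[-0.1, -0.995, 0.0], [-0.995, 0.1, 0.0], [-0.0, -0.0, -1.0]]
wrist_force: [-1.2, -0.6, -2.4]
opening: 0.0124
```

```bash
python3 - <<'E'
from h import *
o=get_obs(); print(o['clock'],o['opening'],o['ee_pos'],o['wrist_force'],o['joint_positions'])
p=np.array(o['ee_pos']); Rt=np.array(o['tool_rot'])
# bin frame in tool: tool x=-bin y, tool y=-bin x, tool z=-bin z; bar centre at TCP + tool z * (-0.0495)
tip=80; mdir=160.
tray=np.array([.38,.305])
m=np.array([np.cos(np.radians(mdir)),np.sin(np.radians(mdir)),0])
bx=-m; bz=np.array([0,0,1.]); by=np.cross(bz,bx)
R1=np.c_[-by,-bx,-bz]
def lip_to_tcp(Rm,lip):
    B=np.c_[-Rm[:,1],-Rm[:,0],-Rm[:,2]] # bin axes
    bar=lip+B@np.array([.09,0,.099]); return bar-Rm[:,2]*(-.0495)
lip=np.r_[tray-.03*m[:2],.12]
P1=lip_to_tcp(R1,lip); print('level pose',P1)
R2=(R.from_rotvec(np.radians(-tip)*by)*R.from_matrix(R1)).as_matrix()
print('lip z axis', R2.round(2).tolist(), 'tipped', lip_to_tcp(R2,lip), 'at lip .09', lip_to_tcp(R2,lip-[0,0,.03]))
E
```

```text
9.95 0.012403153188178697 [0.465647   0.10298069 0.20532961] [-1.21055135 -0.57581109 -2.44560476] [ 2.37383661e+00  7.58829288e+00 -7.50730063e+00  7.48977483e+01
  9.70171601e-04 -8.18925797e+01]
level pose [0.49276311 0.26395758 0.1695    ]
lip z axis [[-0.34, -0.16, 0.93], [-0.94, 0.06, -0.34], [-0.0, -0.98, -0.17]] tipped [0.37706849 0.30606698 0.21722828] at lip .09 [0.37706849 0.30606698 0.18722828]
```

```bash
cat >> h.py <<'E'
def bindir(mdir,tip=0):
    m=np.array([np.cos(np.radians(mdir)),np.sin(np.radians(mdir)),0]); by=np.cross([0,0,1],-m)
    R1=np.c_[-by,m,[0,0,-1]]
    return m,(R.from_rotvec(np.radians(-tip)*by)*R.from_matrix(R1)).as_matrix()
def lip_to_tcp(Rm,lip):
    B=-Rm[:,[1,0,2]]; return lip+B@np.array([.09,0,.099])+Rm[:,2]*.0495
E
python3 - <<'E'
from h import *
print('bottle',back("top",[(190,166)],.12), 'cap', back("top",[(184,160)],.15))
m,R1=bindir(168); lip=np.r_[np.array([.38,.305])-.03*m[:2],.105]
P1=lip_to_tcp(R1,lip); print(P1)
ps=np.array(get_obs()['ee_pos'])
plan(P1,R1=R1,n=12,claw=0,pts=lambda s: ps+(P1-ps)*(3*s*s-2*s**3))
print('TIP')
Rt=lambda s: bindir(168,80*s)[1]
plan(None,R1=bindir(168,80)[1],n=20,claw=0,R0=R1,p0=P1,pts=lambda s: lip_to_tcp(Rt(s),lip))
E
```

```text
bottle [[0.64600941 0.30026014 0.12      ]] cap [[0.65292563 0.30907626 0.15      ]]
[0.49737771 0.2800506  0.1545    ]
[0.0, 0.0, 0.09, -0.12, -0.01, 0.03, 0.0, 0.0, 0.0, 0.08, -0.32, -0.02, 0.1, 0.0, 0.0, 0.0, 0.09, -0.49, -0.03, 0.13, 0.0, 0.0, 0.0, 0.09, -0.62, -0.03, 0.18, 0.0, 0.0, 0.0, 0.09, -0.7, -0.03, 0.2, 0.0]
[0.0, 0.0, 0.08, -0.74, -0.02, 0.21, 0.0, 0.0, 0.0, 0.09, -0.75, -0.02, 0.21, 0.0, 0.0, 0.0, 0.09, -0.7, -0.01, 0.2, 0.0, 0.0, 0.0, 0.08, -0.62, 0.0, 0.17, 0.0, 0.0, 0.0, 0.09, -0.49, 0.0, 0.14, 0.0]
[0.0, 0.0, 0.09, -0.32, 0.01, 0.09, 0.0, 0.0, 0.0, 0.08, -0.12, 0.0, 0.03, 0.0]
max [0.   0.   0.09 0.75 0.03 0.21] end [0.4973 0.28   0.1546]
TIP
[0.67, 0.0, 0.0, 0.0, 0.12, -0.21, 0.0, 0.66, 0.0, 0.0, 0.0, 0.13, -0.2, 0.0, 0.67, 0.0, 0.0, 0.0, 0.12, -0.21, 0.0, 0.67, 0.0, 0.0, 0.0, 0.12, -0.2, 0.0, 0.66, 0.0, 0.0, 0.0, 0.12, -0.21, 0.0]
[0.67, 0.0, 0.0, 0.0, 0.13, -0.2, 0.0, 0.67, 0.0, 0.0, 0.0, 0.12, -0.21, 0.0, 0.66, 0.0, 0.0, 0.0, 0.12, -0.2, 0.0, 0.67, 0.0, 0.0, 0.0, 0.12, -0.21, 0.0, 0.67, 0.0, 0.0, 0.0, 0.13, -0.2, 0.0]
[0.66, 0.0, 0.0, 0.0, 0.12, -0.21, 0.0, 0.67, 0.0, 0.0, 0.0, 0.12, -0.2, 0.0, 0.67, 0.0, 0.0, 0.0, 0.12, -0.21, 0.0, 0.66, 0.0, 0.0, 0.0, 0.12, -0.2, 0.0, 0.67, 0.0, 0.0, 0.0, 0.13, -0.21, 0.0]
[0.67, 0.0, 0.0, 0.0, 0.12, -0.2, 0.0, 0.66, 0.0, 0.0, 0.0, 0.12, -0.21, 0.0, 0.67, 0.0, 0.0, 0.0, 0.12, -0.2, 0.0, 0.67, 0.0, 0.0, 0.0, 0.13, -0.21, 0.0, 0.66, 0.0, 0.0, 0.0, 0.12, -0.2, 0.0]
max [0.67 0.   0.   0.   0.13 0.21] end [0.3771 0.3056 0.2022]
```

>>> apply_moves(
  targets=[0,0,0.09,-0.12,-0.01,0.03,0,0,0,0.08,-0.32,-0.02,0.1,0,0,0,0.09,-0.49,-0.03,0.13,0,0,0,0.09,-0.62,-0.03,0.18,0,0,0,0.09,-0.7,-0.03,0.2,0],
)

```text
clock: 10.45
ee_pos: [0.4793, 0.1705, 0.1856]
tool_rot: [[-0.147, -0.989, 0.0], [-0.989, 0.147, 0.0], [-0.0, -0.0, -1.0]]
wrist_force: [-0.5, -0.3, -4.5]
opening: 0.0128
```

>>> apply_moves(
  targets=[0,0,0.08,-0.74,-0.02,0.21,0,0,0,0.09,-0.75,-0.02,0.21,0,0,0,0.09,-0.7,-0.01,0.2,0,0,0,0.08,-0.62,0,0.17,0,0,0,0.09,-0.49,0,0.14,0],
)

```text
clock: 10.95
ee_pos: [0.4965, 0.2688, 0.157]
tool_rot: [[-0.19, -0.982, -0.001], [-0.982, 0.19, 0.0], [0.0, 0.001, -1.0]]
wrist_force: [-0.1, -1.2, -3.3]
opening: 0.0123
```

>>> apply_moves(
  targets=[0,0,0.09,-0.32,0.01,0.09,0,0,0,0.08,-0.12,0,0.03,0,0,0,0,0,0,0,0,0,0,0,0,0,0,0],
)

```text
clock: 11.35
ee_pos: [0.4983, 0.2796, 0.1547]
tool_rot: [[-0.208, -0.978, 0.0], [-0.978, 0.208, -0.0], [0.0, -0.0, -1.0]]
wrist_force: [0.4, 0.2, -3.6]
opening: 0.0125
```

```bash
python3 - <<'E'
from h import *
o=get_obs(); print(o['clock'],o['opening'],o['ee_pos'],o['wrist_force'],o['joint_positions'])
b=eyes.get_image("scene"); t=eyes.get_image("top")
cv2.imwrite('pics/s2.png',np.hstack([cv2.resize(b[90:290,200:400],(400,400)),cv2.resize(t[130:330,120:320],(400,400))])[:,:,::-1])
E
```

```text
11.35 0.012518650022286925 [0.49834609 0.27959004 0.15468391] [ 0.40363032  0.17071696 -3.64164438] [ 2.08867228e+01  1.78622939e+01 -1.29350274e+00  7.08435708e+01
 -9.48329348e-03 -5.71310259e+01]
```

View pics/s2.png

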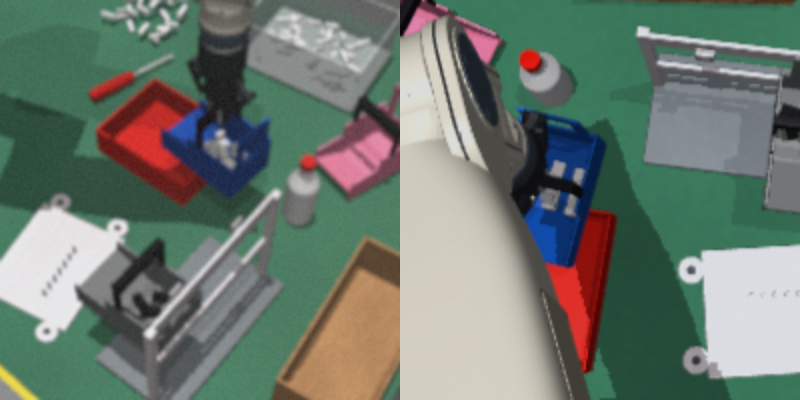

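The bin is level with its lip over the tray's back part, the clips are inside, and the bottle is clear. I'll tip it about the lip in stages.

>>> apply_moves(
  targets=[0.67,0,0,0,0.12,-0.21,0,0.66,0,0,0,0.13,-0.2,0,0.67,0,0,0,0.12,-0.21,0,0.67,0,0,0,0.12,-0.2,0,0.66,0,0,0,0.12,-0.21,0],
)

```text
clock: 11.95
ee_pos: [0.4762, 0.284, 0.1834]
tool_rot: [[-0.208, -0.918, 0.337], [-0.978, 0.196, -0.071], [-0.001, -0.345, -0.939]]
wrist_force: [0.3, -0.7, -3.0]
opening: 0.0128
```

>>> apply_moves(
  targets=[0.67,0,0,0,0.13,-0.2,0,0.67,0,0,0,0.12,-0.21,0,0.66,0,0,0,0.12,-0.2,0],
)

```text
clock: 12.25
ee_pos: [0.4589, 0.2876, 0.1955]
tool_rot: [[-0.208, -0.828, 0.521], [-0.978, 0.177, -0.11], [-0.001, -0.532, -0.847]]
wrist_force: [0.2, 0.9, -3.2]
opening: 0.0127
```

```bash
python3 - <<'E'
from h import *
o=get_obs(); Rm=np.array(o['tool_rot']); p=np.array(o['ee_pos'])
print(o['clock'],o['opening'],p.round(4),o['wrist_force'].round(1),np.round(o['joint_positions'],1),np.round(o['joint_vel'],0))
print('lip',p-lip_to_tcp(Rm,0)); print('tip',np.degrees(np.arccos(-Rm[2,2])))
E
```

```text
12.25 0.012720936240657957 [0.4589 0.2876 0.1955] [ 0.2  0.9 -3.2] [ 37.    1.5 -24.4  41.7 -23.7 -45.7] [ 25. -13. -28. -36. -36.  13.]
lip [0.41010788 0.29808343 0.10569454]
tip 32.14774921295316
```

>>> apply_moves(
  targets=[0.67,0,0,0,0.12,-0.21,0,0.67,0,0,0,0.13,-0.2,0,0.66,0,0,0,0.12,-0.21,0,0.67,0,0,0,0.12,-0.2,0],
)

```text
clock: 12.65
ee_pos: [0.4327, 0.2932, 0.2058]
tool_rot: [[-0.208, -0.652, 0.729], [-0.978, 0.14, -0.154], [-0.001, -0.745, -0.667]]
wrist_force: [0.9, 0.7, -2.8]
opening: 0.0126
```

```bash
python3 - <<'E'
from h import *
o=get_obs(); Rm=np.array(o['tool_rot']); p=np.array(o['ee_pos'])
print(o['clock'],o['opening'],p.round(4),o['wrist_force'].round(1),np.round(o['joint_positions'],1),np.round(o['joint_vel'],0))
print('lip',p-lip_to_tcp(Rm,0)); print('tip',np.degrees(np.arccos(-Rm[2,2])))
E
```

```text
12.65 0.012577506593876197 [0.4327 0.2932 0.2058] [ 0.9  0.7 -2.8] [ 48.   -0.9 -35.3  26.4 -40.2 -40.8] [ 28.  -1. -27. -40. -43.  10.]
lip [0.41011483 0.2981356  0.1056987 ]
tip 48.15329806677549
```

Joint 3 is heading toward its range end, so I'll also yaw the mouth by 16° about the lip for the rest of the tip, which moves the wrist outward.

```bash
python3 - <<'E'
from h import *
o=get_obs(); R0=np.array(o['tool_rot']); p=np.array(o['ee_pos'])
lip=np.array([.408,.298,.105]); n=10
Rs=[bindir(168-16*i/n,48.15+(80-48.15)*i/n)[1] for i in range(n+1)]
Rc=R.from_matrix(R0); rows=[]
for i in range(1,n+1):
    pt=lip_to_tcp(Rs[i],lip); a=np.round(np.degrees((Rc.inv()*R.from_matrix(Rs[i])).as_rotvec())/6,2); t=np.round(Rc.inv().apply(pt-p)/.03,2)
    rows.append([*a,*t,0]); p=p+Rc.apply(t*.03); Rc=Rc*R.from_rotvec(np.radians(a*6))
for k in (0,5): print([float(v)+0. for q in rows[k:k+5] for v in q])
print(p)
E
```

```text
[0.53, 0.21, 0.16, 0.03, 0.16, -0.2, 0.0, 0.53, 0.22, 0.16, 0.01, 0.1, -0.16, 0.0, 0.53, 0.22, 0.15, 0.01, 0.09, -0.17, 0.0, 0.53, 0.23, 0.14, 0.0, 0.1, -0.16, 0.0, 0.53, 0.23, 0.12, -0.01, 0.09, -0.17, 0.0]
[0.53, 0.25, 0.11, -0.01, 0.1, -0.16, 0.0, 0.53, 0.24, 0.1, -0.01, 0.1, -0.16, 0.0, 0.54, 0.26, 0.08, -0.02, 0.09, -0.17, 0.0, 0.53, 0.26, 0.07, -0.03, 0.1, -0.16, 0.0, 0.53, 0.26, 0.05, -0.03, 0.1, -0.17, 0.0]
[0.37861445 0.31365002 0.20213546]
```

>>> apply_moves(
  targets=[0.53,0.21,0.16,0.03,0.16,-0.2,0,0.53,0.22,0.16,0.01,0.1,-0.16,0,0.53,0.22,0.15,0.01,0.09,-0.17,0,0.53,0.23,0.14,0,0.1,-0.16,0,0.53,0.23,0.12,-0.01,0.09,-0.17,0],
)

```text
clock: 13.15
ee_pos: [0.4034, 0.3002, 0.2077]
tool_rot: [[-0.342, -0.412, 0.845], [-0.94, 0.15, -0.308], [0.0, -0.899, -0.438]]
wrist_force: [0.2, -0.3, -3.0]
opening: 0.0127
```

```bash
python3 - <<'E'
from h import *
o=get_obs(); Rm=np.array(o['tool_rot']); p=np.array(o['ee_pos'])
print(o['clock'],o['opening'],p.round(4),o['wrist_force'].round(1),np.round(o['joint_positions'],1),np.round(o['joint_vel'],0))
print('lip',p-lip_to_tcp(Rm,0)); print('tip',np.degrees(np.arccos(-Rm[2,2])))
E
```

```text
13.15 0.012715832374301095 [0.4034 0.3002 0.2077] [ 0.2 -0.3 -3. ] [ 60.6   7.5 -37.4  26.6 -62.5 -20.6] [ 21.  24.   3.  16. -42.  49.]
lip [0.40812246 0.29841867 0.10513821]
tip 64.02299283123457
```

Joint 3 has settled at -37°. On to 80°, then hold for the clips to slide.

>>> apply_moves(
  targets=[0.53,0.25,0.11,-0.01,0.1,-0.16,0,0.53,0.24,0.1,-0.01,0.1,-0.16,0,0.54,0.26,0.08,-0.02,0.09,-0.17,0,0.53,0.26,0.07,-0.03,0.1,-0.16,0,0.53,0.26,0.05,-0.03,0.1,-0.17,0],
)

```text
clock: 13.65
ee_pos: [0.3799, 0.3129, 0.2018]
tool_rot: [[-0.466, -0.167, 0.869], [-0.885, 0.087, -0.458], [0.0, -0.982, -0.188]]
wrist_force: [-0.5, -1.9, -3.2]
opening: 0.013
```

>>> apply_moves(
  targets=[0,0,0,0,0,0,0,0,0,0,0,0,0,0,0,0,0,0,0,0,0,0,0,0,0,0,0,0,0,0,0,0,0,0,0],
)

```text
clock: 14.15
ee_pos: [0.38, 0.3121, 0.2022]
tool_rot: [[-0.466, -0.169, 0.869], [-0.885, 0.088, -0.457], [0.001, -0.982, -0.19]]
wrist_force: [-0.5, -1.2, -2.3]
opening: 0.0125
```

```bash
python3 - <<'E'
from h import *
o=get_obs(); Rm=np.array(o['tool_rot']); p=np.array(o['ee_pos'])
print(o['clock'],o['opening'],p.round(4),o['wrist_force'].round(2),np.round(o['joint_positions'],1))
print('lip',p-lip_to_tcp(Rm,0)); print('tip',np.degrees(np.arccos(-Rm[2,2])))
b=eyes.get_image("scene"); t=eyes.get_image("wrist")
cv2.imwrite('pics/s3.png',np.hstack([cv2.resize(b[100:240,220:360],(420,420),interpolation=cv2.INTER_CUBIC),cv2.resize(t,(380,420))])[:,:,::-1])
E
```

```text
14.15 0.012481240397494889 [0.38   0.3121 0.2022] [-0.47 -1.21 -2.25] [ 67.8  25.1 -28.3  63.1 -77.7  26.9]
lip [0.40780479 0.29739533 0.10442272]
tip 79.04464839042643
```

View pics/s3.png

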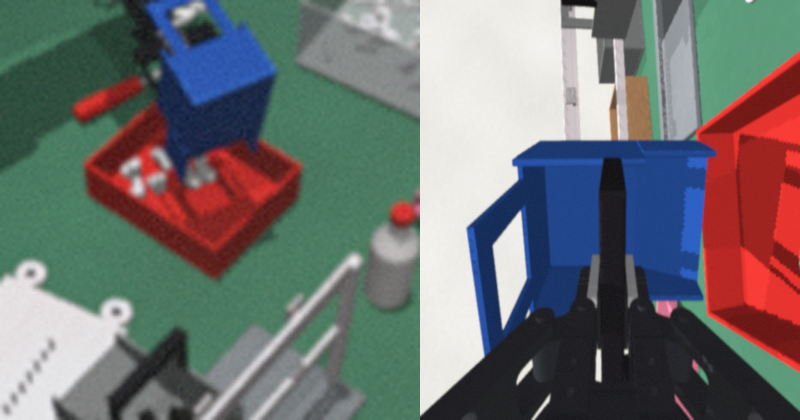

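The wrist view shows the bin empty, and the scene view shows white clips in the tray only. Now I'll plan the untip with a rise, the transit high over the stand, and the descent.

```bash
cat >> h.py <<'E'
def follow(Rs,Ps,claw=0,R0=None,p0=None):
    o=get_obs(); Rc=R.from_matrix(o['tool_rot'] if R0 is None else R0); p=np.array(o['ee_pos'] if p0 is None else p0); rows=[]
    for Rm,pt in zip(Rs,Ps):
        a=np.round(np.degrees((Rc.inv()*R.from_matrix(Rm)).as_rotvec())/6,2); t=np.round(Rc.inv().apply(pt-p)/.03,2)
        rows.append([*a,*t,claw]); p=p+Rc.apply(t*.03); Rc=Rc*R.from_rotvec(np.radians(a*6))
    for k in range(0,len(rows),5): print([round(float(v),2)+0. for q in rows[k:k+5] for v in q])
    print('max',np.abs(np.array(rows)).max(0),'end',p.round(4)); return Rc.as_matrix(),p
E
python3 - <<'E'
from h import *
l0=np.array([.4078,.2974,.1044]); Rs=[];Ps=[]
m0=152;t0=79.0
Rh=np.array(get_obs()['tool_rot'])
for i in range(1,21):
    s=max(0,(i-2)/18); Rm=bindir(m0+16*s,t0*(1-s))[1] if s>0 else Rh
    Rs.append(Rm); Ps.append(lip_to_tcp(Rm,l0+[0,0,.0095*i]))
Re,pe=follow(Rs,Ps)
print('TRANSIT')
P2=np.array([.440,-.3045,.33]); n=26; Rs=[];Ps=[]
for i in range(1,n+1):
    s=i/n; f=(s*s/(2*.2) if s<.2 else (s-.1) if s<.8 else .8-(1-s)**2/.4)/.8
    Rs.append(bindir(168+3.8*s)[1]); Ps.append(pe+(P2-pe)*f)
follow(Rs,Ps,R0=Re,p0=pe)
E
```

```text
[0.0, 0.0, 0.0, 0.0, -0.32, -0.06, 0.0, 0.0, 0.0, 0.0, 0.0, -0.31, -0.06, 0.0, -0.74, -0.11, -0.01, 0.02, -0.43, 0.18, 0.0, -0.73, -0.14, -0.05, 0.01, -0.42, 0.15, 0.0, -0.73, -0.14, -0.05, 0.0, -0.42, 0.13, 0.0]
[-0.74, -0.13, -0.07, 0.0, -0.4, 0.1, 0.0, -0.73, -0.13, -0.07, 0.0, -0.4, 0.08, 0.0, -0.73, -0.12, -0.09, -0.01, -0.38, 0.07, 0.0, -0.73, -0.11, -0.09, -0.01, -0.37, 0.04, 0.0, -0.73, -0.11, -0.1, -0.02, -0.35, 0.02, 0.0]
[-0.73, -0.1, -0.11, -0.02, -0.34, 0.01, 0.0, -0.73, -0.09, -0.12, -0.02, -0.32, -0.01, 0.0, -0.74, -0.08, -0.13, -0.03, -0.3, -0.03, 0.0, -0.73, -0.07, -0.13, -0.03, -0.28, -0.03, 0.0, -0.73, -0.06, -0.13, -0.03, -0.26, -0.05, 0.0]
[-0.73, -0.05, -0.14, -0.04, -0.23, -0.06, 0.0, -0.73, -0.04, -0.14, -0.04, -0.21, -0.07, 0.0, -0.73, -0.03, -0.15, -0.04, -0.19, -0.07, 0.0, -0.74, -0.01, -0.14, -0.04, -0.17, -0.08, 0.0, -0.73, -0.01, -0.15, -0.05, -0.14, -0.08, 0.0]
max [0.74 0.14 0.15 0.05 0.43 0.18 0.  ] end [0.4959 0.2786 0.3438]
TRANSIT
[0.0, 0.0, -0.03, 0.09, -0.01, 0.0, 0.0, 0.0, 0.0, -0.02, 0.27, -0.03, 0.01, 0.0, 0.0, 0.0, -0.03, 0.45, -0.05, 0.01, 0
[... 316 characters left out ...]
.08, 0.02, 0.0, 0.0, 0.0, -0.03, 0.93, -0.08, 0.02, 0.0, 0.0, 0.0, -0.02, 0.94, -0.08, 0.03, 0.0, 0.0, 0.0, -0.02, 0.93, -0.08, 0.02, 0.0, 0.0, 0.0, -0.03, 0.94, -0.07, 0.02, 0.0]
[0.0, 0.0, -0.02, 0.94, -0.07, 0.02, 0.0, 0.0, 0.0, -0.03, 0.93, -0.07, 0.02, 0.0, 0.0, 0.0, -0.02, 0.94, -0.07, 0.03, 0.0, 0.0, 0.0, -0.03, 0.94, -0.06, 0.02, 0.0, 0.0, 0.0, -0.02, 0.93, -0.06, 0.02, 0.0]
[0.0, 0.0, -0.02, 0.94, -0.06, 0.02, 0.0, 0.0, 0.0, -0.03, 0.81, -0.05, 0.02, 0.0, 0.0, 0.0, -0.02, 0.63, -0.04, 0.01, 0.0, 0.0, 0.0, -0.03, 0.45, -0.02, 0.02, 0.0, 0.0, 0.0, -0.02, 0.27, -0.02, 0.0, 0.0]
[0.0, 0.0, -0.03, 0.09, 0.0, 0.0, 0.0]
max [0.   0.   0.03 0.94 0.1  0.03 0.  ] end [ 0.44   -0.3045  0.3301]
```

>>> apply_moves(
  targets=[0,0,0,0,-0.32,-0.06,0,0,0,0,0,-0.31,-0.06,0,-0.74,-0.11,-0.01,0.02,-0.43,0.18,0,-0.73,-0.14,-0.05,0.01,-0.42,0.15,0,-0.73,-0.14,-0.05,0,-0.42,0.13,0],
)

```text
clock: 14.75
ee_pos: [0.399, 0.3017, 0.2531]
tool_rot: [[-0.428, -0.362, 0.828], [-0.904, 0.17, -0.393], [0.002, -0.916, -0.4]]
wrist_force: [0.2, -0.1, -2.7]
opening: 0.0129
```

>>> apply_moves(
  targets=[-0.74,-0.13,-0.07,0,-0.4,0.1,0,-0.73,-0.13,-0.07,0,-0.4,0.08,0,-0.73,-0.12,-0.09,-0.01,-0.38,0.07,0,-0.73,-0.11,-0.09,-0.01,-0.37,0.04,0,-0.73,-0.11,-0.1,-0.02,-0.35,0.02,0],
)

```text
clock: 15.25
ee_pos: [0.4338, 0.2866, 0.297]
tool_rot: [[-0.359, -0.667, 0.653], [-0.933, 0.255, -0.253], [0.002, -0.7, -0.714]]
wrist_force: [0.8, 1.2, -3.5]
opening: 0.0129
```

>>> apply_moves(
  targets=[-0.73,-0.1,-0.11,-0.02,-0.34,0.01,0,-0.73,-0.09,-0.12,-0.02,-0.32,-0.01,0,-0.74,-0.08,-0.13,-0.03,-0.3,-0.03,0,-0.73,-0.07,-0.13,-0.03,-0.28,-0.03,0,-0.73,-0.06,-0.13,-0.03,-0.26,-0.05,0],
)

```text
clock: 15.75
ee_pos: [0.4675, 0.2788, 0.3263]
tool_rot: [[-0.286, -0.886, 0.366], [-0.958, 0.263, -0.113], [0.004, -0.383, -0.924]]
wrist_force: [-0.6, 1.2, -2.0]
opening: 0.0131
```

>>> apply_moves(
  targets=[-0.73,-0.05,-0.14,-0.04,-0.23,-0.06,0,-0.73,-0.04,-0.14,-0.04,-0.21,-0.07,0,-0.73,-0.03,-0.15,-0.04,-0.19,-0.07,0,-0.74,-0.01,-0.14,-0.04,-0.17,-0.08,0,-0.73,-0.01,-0.15,-0.05,-0.14,-0.08,0],
)

```text
clock: 16.25
ee_pos: [0.4931, 0.2786, 0.3437]
tool_rot: [[-0.212, -0.977, 0.008], [-0.977, 0.212, -0.007], [0.005, -0.009, -1.0]]
wrist_force: [0.7, 0.1, -2.4]
opening: 0.0128
```

```bash
python3 - <<'E'
from h import *
o=get_obs(); Rm=np.array(o['tool_rot']); p=np.array(o['ee_pos'])
print(o['clock'],o['opening'],p.round(4),Rm.round(3).tolist(),o['wrist_force'].round(2),np.round(o['joint_positions'],1))
a=eyes.get_image("wrist"); b=eyes.get_image("scene")
cv2.imwrite('pics/s4.png',np.hstack([a[:,80:480],cv2.resize(b[100:240,220:360],(400,420),interpolation=cv2.INTER_CUBIC)])[:,:,::-1])
E
```

```text
16.25 0.012767022678132284 [0.4931 0.2786 0.3437] [[-0.212, -0.977, 0.008], [-0.977, 0.212, -0.007], [0.005, -0.009, -1.0]] [ 0.65  0.08 -2.44] [ 21.3  16.7  24.4  97.4  -0.5 -56.5]
```

View pics/s4.png

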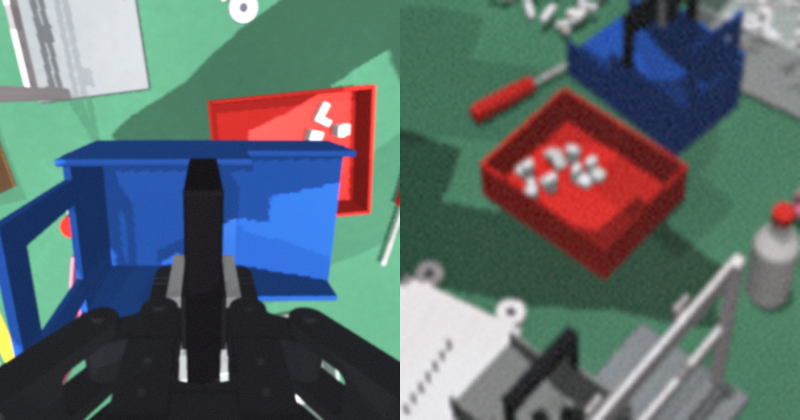

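The scene shows seven clips in the tray (about crop pixels (525–600, 150–190)), and the wrist view shows the bin empty. Now the transit.

>>> apply_moves(
  targets=[0,0,-0.03,0.09,-0.01,0,0,0,0,-0.02,0.27,-0.03,0.01,0,0,0,-0.03,0.45,-0.05,0.01,0,0,0,-0.02,0.63,-0.07,0.01,0,0,0,-0.02,0.8,-0.08,0.02,0],
)

```text
clock: 16.85
ee_pos: [0.4855, 0.2112, 0.3417]
tool_rot: [[-0.198, -0.98, 0.011], [-0.98, 0.198, -0.007], [0.005, -0.012, -1.0]]
wrist_force: [-0.2, -0.5, -1.7]
opening: 0.0128
```

>>> apply_moves(
  targets=[0,0,-0.03,0.93,-0.1,0.02,0,0,0,-0.02,0.94,-0.09,0.03,0,0,0,-0.03,0.93,-0.09,0.02,0,0,0,-0.02,0.94,-0.09,0.02,0,0,0,-0.03,0.93,-0.08,0.02,0],
)

```text
clock: 17.35
ee_pos: [0.4712, 0.0705, 0.3394]
tool_rot: [[-0.186, -0.983, 0.011], [-0.983, 0.186, -0.008], [0.006, -0.013, -1.0]]
wrist_force: [0.0, 0.8, -2.1]
opening: 0.0127
```

>>> apply_moves(
  targets=[0,0,-0.02,0.94,-0.08,0.02,0,0,0,-0.03,0.93,-0.08,0.02,0,0,0,-0.02,0.94,-0.08,0.03,0,0,0,-0.02,0.93,-0.08,0.02,0,0,0,-0.03,0.94,-0.07,0.02,0],
)

```text
clock: 17.85
ee_pos: [0.4571, -0.0693, 0.337]
tool_rot: [[-0.173, -0.985, 0.011], [-0.985, 0.173, -0.008], [0.006, -0.012, -1.0]]
wrist_force: [1.2, 0.6, -2.6]
opening: 0.0129
```

>>> apply_moves(
  targets=[0,0,-0.02,0.94,-0.07,0.02,0,0,0,-0.03,0.93,-0.07,0.02,0,0,0,-0.02,0.94,-0.07,0.03,0,0,0,-0.03,0.94,-0.06,0.02,0,0,0,-0.02,0.93,-0.06,0.02,0],
)

```text
clock: 18.35
ee_pos: [0.4431, -0.2091, 0.3346]
tool_rot: [[-0.161, -0.987, 0.011], [-0.987, 0.161, -0.009], [0.007, -0.012, -1.0]]
wrist_force: [0.0, 0.3, -3.0]
opening: 0.0128
```

>>> apply_moves(
  targets=[0,0,-0.02,0.94,-0.06,0.02,0,0,0,-0.03,0.81,-0.05,0.02,0,0,0,-0.02,0.63,-0.04,0.01,0,0,0,-0.03,0.45,-0.02,0.02,0,0,0,-0.02,0.27,-0.02,0,0],
)

```text
clock: 18.85
ee_pos: [0.4348, -0.3015, 0.3327]
tool_rot: [[-0.15, -0.989, 0.01], [-0.989, 0.15, -0.008], [0.006, -0.011, -1.0]]
wrist_force: [-0.3, 0.2, -2.5]
opening: 0.0129
```

>>> apply_moves(
  targets=[0,0,-0.03,0.09,0,0,0,0,0,0,0,0,0,0,0,0,0,0,0,0,0],
)

```text
clock: 19.15
ee_pos: [0.4354, -0.303, 0.3326]
tool_rot: [[-0.146, -0.989, 0.01], [-0.989, 0.145, -0.007], [0.006, -0.011, -1.0]]
wrist_force: [-0.2, -0.3, -2.1]
opening: 0.0128
```

```bash
python3 - <<'E'
from h import *
o=get_obs(); Rm=np.array(o['tool_rot']); p=np.array(o['ee_pos'])
print(o['clock'],o['opening'],p.round(4),o['wrist_force'].round(2),np.round(o['joint_positions'],1))
P=np.array([.440,-.3045,.105]); Rt=bindir(171.8)[1]
d=P-p; d[2]*=1
follow([(R.from_rotvec((R.from_matrix(Rt)*R.from_matrix(Rm).inv()).as_rotvec()*s)*R.from_matrix(Rm)).as_matrix() for s in np.arange(1,11)/10],[p+d*s for s in np.arange(1,11)/10])
E
```

```text
19.15 0.012776787412750625 [ 0.4354 -0.303   0.3326] [-0.23 -0.29 -2.15] [-4.400e+01  1.220e+01  1.660e+01  9.370e+01  1.000e-01 -1.256e+02]
[-0.01, -0.01, 0.0, 0.0, -0.01, 0.76, 0.0, -0.01, 0.0, -0.01, 0.0, -0.01, 0.76, 0.0, -0.01, -0.01, 0.0, 0.0, -0.01, 0.76, 0.0, -0.01, 0.0, 0.0, 0.0, -0.01, 0.76, 0.0, -0.01, -0.01, 0.0, 0.0, -0.01, 0.75, 0.0]
[-0.01, 0.0, -0.01, 0.0, -0.01, 0.76, 0.0, -0.01, -0.01, 0.0, 0.0, -0.01, 0.76, 0.0, -0.01, 0.0, 0.0, 0.0, -0.01, 0.76, 0.0, -0.01, -0.01, 0.0, 0.0, -0.02, 0.76, 0.0, -0.01, -0.01, -0.01, 0.0, -0.01, 0.76, 0.0]
max [0.01 0.01 0.01 0.   0.02 0.76 0.  ] end [ 0.4399 -0.3044  0.1049]
```

>>> apply_moves(
  targets=[-0.03,-0.02,-0.01,0,-0.04,0.76,0,-0.03,-0.02,-0.01,0,-0.04,0.76,0,-0.02,-0.02,0,0,-0.04,0.76,0,-0.02,0,0,0,-0.02,0.76,0,0,0,0,0,0,0.76,0],
)

```text
clock: 19.65
ee_pos: [0.4403, -0.3038, 0.2177]
tool_rot: [[-0.143, -0.99, 0.0], [-0.99, 0.143, 0.0], [-0.0, -0.0, -1.0]]
wrist_force: [0.2, -0.6, -2.5]
opening: 0.0127
```

>>> apply_moves(
  targets=[0,0,0,0,0,0.76,0,0,0,0,0,0,0.76,0,0,0,0,0,0,0.76,0,0,0,0,0,0,0.76,0,0,0,0,0,0,0.6,0],
)

```text
clock: 20.15
ee_pos: [0.44, -0.3035, 0.1081]
tool_rot: [[-0.143, -0.99, -0.0], [-0.99, 0.143, 0.001], [-0.001, 0.0, -1.0]]
wrist_force: [0.0, -1.0, -2.9]
opening: 0.0127
```

>>> apply_moves(
  targets=[0,0,0,0,0,0.3,0,0,0,0,0,0,0.2,0,0,0,0,0,0,0.1,0],
)

```text
clock: 20.45
ee_pos: [0.4403, -0.3044, 0.0914]
tool_rot: [[-0.144, -0.99, 0.0], [-0.99, 0.144, 0.0], [-0.0, -0.0, -1.0]]
wrist_force: [-1.0, -0.5, -3.0]
opening: 0.013
```

```bash
python3 - <<'E'
from h import *
o=get_obs(); Rm=np.array(o['tool_rot']); p=np.array(o['ee_pos'])
print(o['clock'],p.round(4),Rm.round(3).tolist(),o['wrist_force'].round(2))
a=eyes.get_image("wrist"); b=eyes.get_image("scene"); t=eyes.get_image("top")
cv2.imwrite('pics/p1.png',np.hstack([a[:,80:480],cv2.resize(b[220:360,120:260],(400,420),interpolation=cv2.INTER_CUBIC)])[:,:,::-1])
E
```

```text
20.45 [ 0.4403 -0.3044  0.0914] [[-0.144, -0.99, 0.0], [-0.99, 0.144, 0.0], [-0.0, -0.0, -1.0]] [-1.01 -0.46 -2.99]
```

View pics/p1.png

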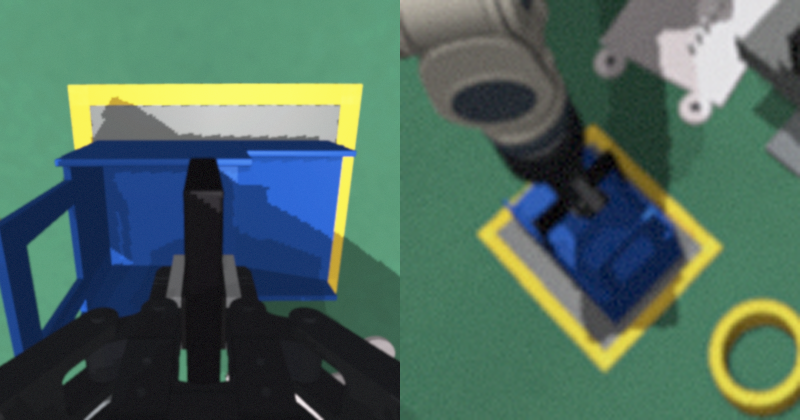

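```bash
python3 - <<'E'
from h import *
o=get_obs(); q=back("wrist",[(148,86),(442,86)],.0016,o); e=q[1]-q[0]; print(q,np.linalg.norm(e),np.degrees(np.arctan2(e[1],e[0])))
u=-e/np.linalg.norm(e); n=np.array([-u[1],u[0],0]); print('centre',q.mean(0)+n*.085)
m,_=bindir(171.8); p=np.array(o['ee_pos']); print('bin centre now',p+m*.0075)
# bin's -y side outer bottom/top edge: row 141 at z of rim; rim ends x
h=p[2]-.0755
print(back("wrist",[(157,150),(328,143)],h+.075,o))
E
```

```text
[[ 0.52474946 -0.4002875   0.0016    ]
 [ 0.31603584 -0.37023763  0.0016    ]] 0.21086576134989377 171.80705304173955
centre [ 0.43250575 -0.30113009  0.0016    ]
bin centre now [ 0.43290397 -0.30357601  0.09181666]
[[ 0.49565373 -0.36348055  0.09131666]
 [ 0.41103099 -0.35469312  0.09131666]]
```

The square measures centred at (0.4325, -0.301), and the bin sits about 4 mm low in y. I'll shift it and lower until contact.

>>> apply_moves(
  targets=[0,0,0,-0.13,0,0.15,0,0,0,0,0,0,0.12,0,0,0,0,0,0,0.08,0,0,0,0,0,0,0.06,0],
)

```text
clock: 21.0
ee_pos: [0.4405, -0.3005, 0.0787]
tool_rot: [[-0.144, -0.99, -0.0], [-0.99, 0.144, 0.001], [-0.001, 0.0, -1.0]]
wrist_force: [0.2, -0.0, -1.9]
opening: 0.0127
```

>>> apply_moves(
  targets=[0,0,0,0,0,0.04,0,0,0,0,0,0,0.03,0,0,0,0,0,0,0,0],
)

```text
clock: 21.3
ee_pos: [0.4406, -0.3006, 0.0767]
tool_rot: [[-0.144, -0.99, 0.0], [-0.99, 0.144, 0.001], [-0.001, 0.0, -1.0]]
wrist_force: [0.4, -0.3, -2.3]
opening: 0.013
```

>>> apply_moves(
  targets=[0,0,0,0,0,0.03,0,0,0,0,0,0,0.03,0,0,0,0,0,0,0,0],
)

```text
clock: 21.6
ee_pos: [0.4411, -0.3008, 0.0762]
tool_rot: [[-0.144, -0.99, 0.002], [-0.99, 0.144, -0.001], [0.0, -0.002, -1.0]]
wrist_force: [0.2, 2.9, 8.0]
opening: 0.0125
```

>>> apply_moves(
  targets=[0,0,0,0,0,0.03,0,0,0,0,0,0,0,0],
)

```text
clock: 21.8
ee_pos: [0.4411, -0.3008, 0.0762]
tool_rot: [[-0.144, -0.99, 0.002], [-0.99, 0.144, -0.001], [0.001, -0.002, -1.0]]
wrist_force: [-2.6, 3.4, 17.8]
opening: 0.0126
```

Contact, at about 18 N. I'll back off slightly, relax the grip so the bin settles flat, then open gently.

>>> apply_moves(
  targets=[0,0,0,0,0,-0.03,0,0,0,0,0,0,-0.02,0,0,0,0,0,0,0,0],
  grip_force=20,
)

```text
clock: 22.1
ee_pos: [0.441, -0.3008, 0.0762]
tool_rot: [[-0.144, -0.99, 0.001], [-0.99, 0.144, 0.0], [-0.0, -0.001, -1.0]]
wrist_force: [1.5, 2.1, 7.5]
opening: 0.0129
```

>>> apply_moves(
  targets=[0,0,0,0,0,0,0.16,0,0,0,0,0,0,0.18,0,0,0,0,0,0,0.22,0,0,0,0,0,0,0.35,0,0,0,0,0,0,0.5],
)

```text
clock: 22.6
ee_pos: [0.4404, -0.3006, 0.0754]
tool_rot: [[-0.144, -0.99, -0.0], [-0.99, 0.144, 0.001], [-0.001, 0.0, -1.0]]
wrist_force: [0.1, 0.4, 0.3]
opening: 0.042
```

>>> apply_moves(
  targets=[0,0,0,0,0,0,0.6,0,0,0,0,0,-0.2,0.6,0,0,0,0,0,-0.5,0.6,0,0,0,0,0,-0.8,0.6,0,0,0,0,0,-0.9,0.6],
)

```text
clock: 23.1
ee_pos: [0.4402, -0.3004, 0.1484]
tool_rot: [[-0.144, -0.99, -0.001], [-0.99, 0.144, 0.001], [-0.001, 0.001, -1.0]]
wrist_force: [0.3, -0.5, -0.3]
opening: 0.0513
```

>>> apply_moves(
  targets=[0,0,0,0,0,-0.9,0.6,0,0,0,0,0,-0.9,0.6,0,0,0,0,0,-0.9,0.6,0,0,0,0,0,-0.9,0.6,0,0,0,0,0,-0.9,0.6],
)

```text
clock: 23.6
ee_pos: [0.4404, -0.3005, 0.2843]
tool_rot: [[-0.144, -0.99, 0.001], [-0.99, 0.144, 0.0], [-0.0, -0.0, -1.0]]
wrist_force: [0.0, 0.0, 0.1]
opening: 0.0509
```

```bash
python3 - <<'E'
from h import *
o=get_obs(); print(o['clock'],o['ee_pos'].round(4),o['wrist_force'].round(2))
a=eyes.get_image("wrist"); b=eyes.get_image("scene")
cv2.imwrite('pics/f.png',np.hstack([a[:,80:480],cv2.resize(b[100:370,120:390],(420,420),interpolation=cv2.INTER_CUBIC)][:2])[:,:,::-1])
E
```

```text
23.6 [ 0.4404 -0.3005  0.2843] [0.01 0.   0.07]
```

View pics/f.png

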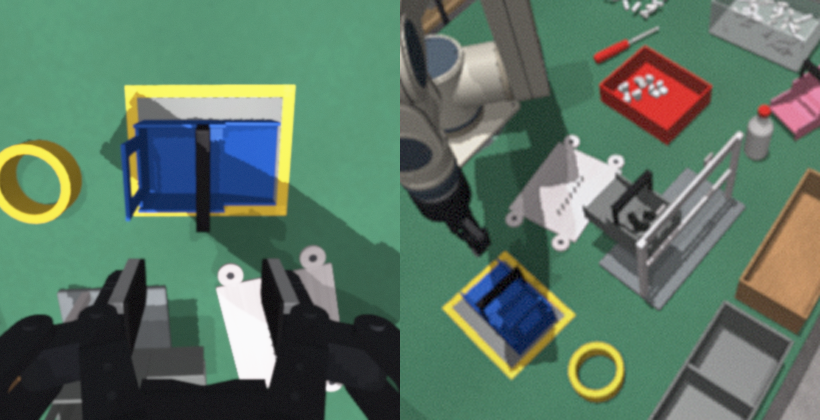

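Both views show the bin upright inside the square, free of the gripper. The clips are in the tray, and the grey bin, bottle and roll are untouched. A quick numerical check of the centring.

```bash
python3 - <<'E'
from h import *
o=get_obs()
sq=back("wrist",[(204,86),(374,86),(368,216)],.0016,o); print('square corners',sq.round(3).tolist(),'centre',((sq[0]+sq[2])/2).round(4))
bar=back("wrist",[(283.5,124),(283.5,231)],.135,o); c=bar.mean(0); m,_=bindir(171.8)
print('bar',bar.round(4).tolist(),'bin centre',(c+m*.0075).round(4))
print('rim -y/+y at x mid',back("wrist",[(283,121),(283,211)],.075,o).round(4).tolist(), 'lip',back("wrist",[(360,165)],.026,o).round(4),'back',back("wrist",[(207,165)],.065,o).round(4))
E
```

```text
square corners [[0.528, -0.402, 0.002], [0.318, -0.372, 0.002], [0.338, -0.202, 0.002]] centre [ 0.4331 -0.3021  0.0016]
bar [[0.4346, -0.3522, 0.135], [0.4495, -0.2489, 0.135]] bin centre [ 0.4346 -0.2995  0.135 ]
rim -y/+y at x mid [[0.4355, -0.3508, 0.075], [0.4501, -0.25, 0.075]] lip [[ 0.3482 -0.2805  0.026 ]] back [[ 0.5288 -0.314   0.065 ]]
```

```bash
python3 -c "
from bench import r; print(r.sign_off())"
```

```text
the job is handed in; nothing more can be done
None
```

The blue bin is off its hook and standing upright and empty in the middle of the yellow-edged square, with all seven clips in the red tray. I handed the job in at about 23.6 s.

- **How it went:** I gripped the bar, lifted the bin 30 mm and drew it straight out. I then tipped it about its lip to 79° over the tray, carried it across above the stand and set it down.
- **Last checks:** The bin's centre is within about 3 mm of the square's centre, and the wrist force was back to zero. The last picture showed the grey bin still hanging, and the tray, bottle and tape roll where they had been. I counted seven clips in the tray and saw the bin empty in the picture taken just after the tip, before carrying it over.
- **First grasp missed:** The fingers closed on nothing, because their tips sat about 20–35 mm above where the stated tool point put them. I went 30 mm lower and it held.
- **Set-down force:** Contact with the bench peaked at about 18 N before I eased off and let go.
- **Small disagreement:** My estimates of the tray and square centres differed from the networks' by up to about 16 mm; I used values close to my own.
- **Pictures:** I viewed 12, two over the budget.

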